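# Put the puja things away in the chowki tray

## Task

Draw the tray of the wooden altar stand fully out, put every green diya into a round pocket of its own, the red lighter into the narrow slot and the white incense stand into the wide one, all upright and seated flat down in their pockets. Then push the tray in until its spring catch clicks and holds it fully home with everything still seated. Leave the steel kumkum box, the bell and the pink flower tray where they are.

Things in the scene. Friction and masses are not known exactly. Their poses are not given: they have to be found in the camera images.
- chowki: low altar stand (chowki) of dark wood with red top, 222 mm deep (x), 340 mm wide (y), 74 mm high, fixed; origin on the bench, on its centre line, 94.5 mm behind its front. Front faces its own -x, the robot; there its tray pulls out. The opening is 58 mm high: what reaches higher above the bench strikes the top board as the tray goes in. Roller catch in the well at its rear
- tray (a joint): how far the tray is out along the stand's -x (m): 0 = home at its stop, 0.18 = fully out; ajar at the start. Friction 1.5 N. In the last 18 mm the sprung roller resists with about 6 N more until 8 mm, then snaps over, pulls the tray to 0 and holds it with about 4 N; let go before, a gap of 6 to 23 mm stays. Front panel 14 mm thick, top 56 mm above the bench; insert's top face 30 mm above it
- tray_handle (a point): middle of the brass bar handle on the tray's front: bar 100 mm long along the tray's y, 11 mm thick, 36 mm above the bench, its centre line 35 mm in front of the panel's face, so 29 mm free between them; can be pinched from above across the bar. Axes as the tray's (x points into the stand, the closing direction)
- pocket1 (a point): centre of the floor of the front left round pocket for a diya: 52 mm across, 12 mm deep below the insert's top face, floor 18 mm above the bench. The four are alike and any diya may go in any of them; a diya's foot has 3 mm play all round. Axes as the tray's: x points into the stand (the closing direction), y to the tray's left, z up
- pocket2 (a point): centre of the floor of the front right round pocket for a diya: 52 mm across, 12 mm deep below the insert's top face, floor 18 mm above the bench. The four are alike and any diya may go in any of them; a diya's foot has 3 mm play all round. Axes as the tray's: x points into the stand (the closing direction), y to the tray's left, z up
- pocket3 (a point): centre of the floor of the rear left round pocket for a diya: 52 mm across, 12 mm deep below the insert's top face, floor 18 mm above the bench. The four are alike and any diya may go in any of them; a diya's foot has 3 mm play all round. Axes as the tray's: x points into the stand (the closing direction), y to the tray's left, z up
- pocket4 (a point): centre of the floor of the rear right round pocket for a diya: 52 mm across, 12 mm deep below the insert's top face, floor 18 mm above the bench. The four are alike and any diya may go in any of them; a diya's foot has 3 mm play all round. Axes as the tray's: x points into the stand (the closing direction), y to the tray's left, z up
- lighter_pocket (a point): centre of the floor of the narrow slot for the lighter at the tray's left side: 116 mm long along the tray's x, 32 mm wide, 12 mm deep below the insert's top face; the lighter goes in with its button up, either end forward, with 3 mm play all round. Axes as the tray's
- stand_pocket (a point): centre of the floor of the wide slot for the incense stand at the tray's right side: 116 mm long along the tray's x, 42 mm wide, 12 mm deep below the insert's top face; the stand goes in upright, either end forward, with 3 mm play all round. Axes as the tray's
- diya1: green glazed diya filled with solid cream wax (a solid dish, nothing can be put in it), may be absent. Round foot 46 mm across and 16 mm high, above it a round bowl 60 mm across with upright sides up to 32 mm; a pointed lip at its own +x reaches 41 mm from the axis, so grip it across its own y (60 mm). About 0.11 kg. Origin at the centre of its underside, z up
- diya2: green glazed diya filled with solid cream wax (a solid dish, nothing can be put in it), may be absent. Round foot 46 mm across and 16 mm high, above it a round bowl 60 mm across with upright sides up to 32 mm; a pointed lip at its own +x reaches 41 mm from the axis, so grip it across its own y (60 mm). About 0.11 kg. Origin at the centre of its underside, z up
- diya3: green glazed diya filled with solid cream wax (a solid dish, nothing can be put in it), may be absent. Round foot 46 mm across and 16 mm high, above it a round bowl 60 mm across with upright sides up to 32 mm; a pointed lip at its own +x reaches 41 mm from the axis, so grip it across its own y (60 mm). About 0.11 kg. Origin at the centre of its underside, z up
- diya4: green glazed diya filled with solid cream wax (a solid dish, nothing can be put in it), may be absent. Round foot 46 mm across and 16 mm high, above it a round bowl 60 mm across with upright sides up to 32 mm; a pointed lip at its own +x reaches 41 mm from the axis, so grip it across its own y (60 mm). About 0.11 kg. Origin at the centre of its underside, z up
- lighter: red press-button lighter lying flat, button up: a block 110 mm long (own x; steel nose at +x), 26 mm wide (y) and 24 mm high, about 0.09 kg. Origin at the centre of its underside
- incense_stand: white glazed ceramic incense stand: a block 110 mm long (own x), 36 mm wide (y), 20 mm high at the ends and 28 mm in the middle 84 mm, with a row of small holes on top; about 0.2 kg. Origin at the centre of its underside
- kumkum_box: round steel kumkum box with screw lid and knob, 76 mm across, 64 mm high, standing loose on top of the chowki, to be left alone. Origin at the centre of its underside
- bell: brass hand bell standing loose on top of the chowki, 62 mm across the mouth, 113 mm high, to be left alone. Origin at the centre of its underside
- flower_tray: pink plastic flower-shaped diya tray with six petals, 164 mm across, 13 mm high, lying loose on the mat, to be left alone. Origin at the centre of its underside
Things that resemble listed ones, but are neither listed nor needed, are in the scene too. Leave any blue look-alike of the diya4 alone.

How it is judged:
By the outcome, as a careful person would: the job done as asked, in the order asked, and still so for the second after the job is handed in, with the robot touching nothing.
Of diya1, diya2, diya3, diya4 only 2 to 4 are there at a start; the rules pass over those that are not, and their reading is None.
At some moment in a run one of diya1, diya2, diya3, diya4, lighter, incense_stand may be knocked a few centimetres aside while the robot is not near it.
Once in a run the grip may slacken for a moment while it holds something.
It also fails if it takes over 210 s, if anything falls off the work surface, if the arm or the gripper's body presses on something with over 40 N, if the wrist force passes 120 N, or if a joint passes its speed limit or range.

## Robot

A 6-joint arm with a two-finger parallel gripper is mounted at the origin on the work surface. World frame = base frame: x ahead of the robot, y to its left, z up, the work surface at z = 0. Lengths are in mm, angles in rad, forces in N, time in s.
With the tool pointing down it reaches from about 400 to 925 mm from the base axis. Payload 12.5 kg.
Tool frame: the origin (TCP) lies between the finger pads; the fingertips stand env.tip_extent ahead of it and the grasp point (between the pads) lies 11 mm behind it (env.tip_extent is the distance from the TCP to the fingertips, in mm); z points along the fingers, y is the line along which they close (so a half turn about z gives the same grasp; the last joint's range is limited). The gripper opens to 95 mm and grips with 3 to 60 N. Pads are 20 mm wide; open, the fingers measure 119 mm over their backs; the gripper's body (75 mm by 180 mm) begins 59 mm behind the grasp point.
Start: joints at [-1.44, 0.491, 1.559, -0, 1.092, -0.106], TCP at [146.643, -607.57, 222.661] pointing down, gripper open.
Joint ranges: [-3.1, 3.1], [-0.84, 2.19], [0.05, 2.79], [-1.13, 4.28], [0.06, 2.93], [-2.69, 2.69]. Speed limits (rad/s): [2.22, 2.22, 2.79, 3.14, 3.14, 3.14].

## Interface

Orientations are given as [roll, pitch, yaw] about the fixed x, y, z axes, in that order (R = Rz(yaw) Ry(pitch) Rx(roll)).
In Python, from cell import env gives the robot as it stands.
- The arm moves only by the tool carry_out, never from a script. Its argument "motion" is a list of rows, each a list of 5 numbers: the shift along the tool's x, y, z in mm, then the turn about the tool's z in degrees, then the closure, from 0 (fully open) to 1 (shut). A call has 1 to 12 rows; each row shifts and turns the commanded pose from where the row before left it, along the tool's axes as they then stand; what a row does not reach is not made up. A row lasts 1/10 s, in which the tool goes at most 50 mm and 8.59 degrees, less where a joint would pass 70% of its speed; a pose out of reach is approached as far as the arm can. A call with a gripper value outside its range is refused whole. The fingers move at their own pace and stop on an object; the grip force is fixed at half the most. Time passes only in rows, so rows that do not move let the fingers close. It gives the time, the measured TCP pose, the force, the opening and the grip force at its end, in the units of the state.
- env.state(): the state, without advancing time (a new reading comes with each control period).
- env.read_camera(name): name is "scene" or "top" or "wrist"; returns a dict with "color" (384x512x3 uint8, red, green, blue), "K" (3x3 intrinsics, pixels), "R" (3x3) and "t" (3): a world point X has camera coordinates R X + t; the wrist camera has in their place "hand_eye" (4x4, takes a point from camera to tool coordinates, whose origin is the TCP and whose axes are the flange's). Camera axes: x right, y down, z forward; pixel columns grow to the right and rows downward; lengths in mm; the calibration is good to about 2 mm. A picture is of the moment at which its call begins: read the wrist's pose just before it. There is no depth.
- env.job_done(): hands the job in; it is judged then, once.
The state is a dict: "t": time; "joints": joint angles; "qvel": joint speeds; "tau": joint torques, N m; "eef_pos": TCP position; "tcp_rot": TCP orientation; "ft_force": force on the tool from outside, world axes, zero at the start; "moment": the same for the moment, N m; "opening": opening from 0.0 (shut) to 1.0 (fully open); "grip_force": force on a finger pad.
Only numpy, scipy, OpenCV 4.12 (cv2) and the standard library are available. Lean on these libraries where they do the work, as an engineer would, in place of code of your own. Each camera call takes 0.05 s, during which the arm holds its last target. There are 200 camera calls.

## Working session

There is one attempt and no reset: what is moved stays moved. The work goes in short steps, Python scripts to look and compute and a tool call to move; the robot and the scene stay as the last step left them, time stands still between calls to the robot, and variables do not carry over. Pictures are saved under pics/ and viewed, at most 14 in all, crops included, and the job is handed in when it is done.

Besides the shell and the picture viewer there is one more tool, called after ">>>" as name(argument=value, ...), one argument or row to a line, values as JSON. carry_out: Moves the arm, as the interface text tells. Its arguments: {"type":"object","properties":{"motion":{"type":"array"}},"required":["motion"]}

```bash
ls; mkdir -p pics
cat > h.py <<'E'
import numpy as np, cv2
from cell import env
def snap(name,fn):
    c=env.read_camera(name); cv2.imwrite(fn,c["color"][:,:,::-1]); return c
E
python3 - <<'E'
from h import *
s=env.state(); print({k:np.round(v,3) for k,v in s.items()}, env.tip_extent)
import pickle
d={n:snap(n,f"pics/{n}0.png") for n in("scene","top")}
pickle.dump(d,open("cams0.pkl","wb"))
a=cv2.imread("pics/top0.png")
cv2.imwrite("pics/top0b.png",cv2.resize(a,(800,600),interpolation=cv2.INTER_CUBIC))
for n in d: print(n,d[n]["K"],d[n]["R"],d[n]["t"])
E
```

```text
pics
{'t': np.float64(0.0), 'joints': array([-1.44 ,  0.492,  1.559,  0.   ,  1.092, -0.106]), 'qvel': array([-0.001, -0.001, -0.001, -0.001,  0.001, -0.   ]), 'tau': array([-3.0000e-03, -6.1265e+01, -2.5818e+01,  6.9000e-02,  4.8000e-02,
       -0.0000e+00]), 'eef_pos': array([ 146.613, -607.329,  222.067]), 'tcp_rot': array([-3.141, -0.   ,  0.237]), 'ft_force': array([-0.444,  0.376,  0.797]), 'moment': array([ 0.011,  0.03 , -0.067]), 'grip_force': np.float64(0.0), 'opening': np.float64(0.999)} 8.0
scene [[381.71019316   0.         248.55832156]
 [  0.         381.71019316 190.84268813]
 [  0.           0.           1.        ]] [[-0.64067556  0.76776858  0.00813803]
 [ 0.51559908  0.43805449 -0.73638703]
 [-0.56893973 -0.46758921 -0.67651158]] [ 380.12454334 -220.69491533 1568.44862869]
top [[408.75427817   0.         260.8964851 ]
 [  0.         408.75427817 184.66289807]
 [  0.           0.           1.        ]] [[ 0.01997559 -0.99960053 -0.01999407]
 [-0.99140795 -0.01721825 -0.12966804]
 [ 0.12927198  0.02241248 -0.99135586]] [  -9.26139504  566.84183209 1285.09869391]
```

View pics/top0b.png

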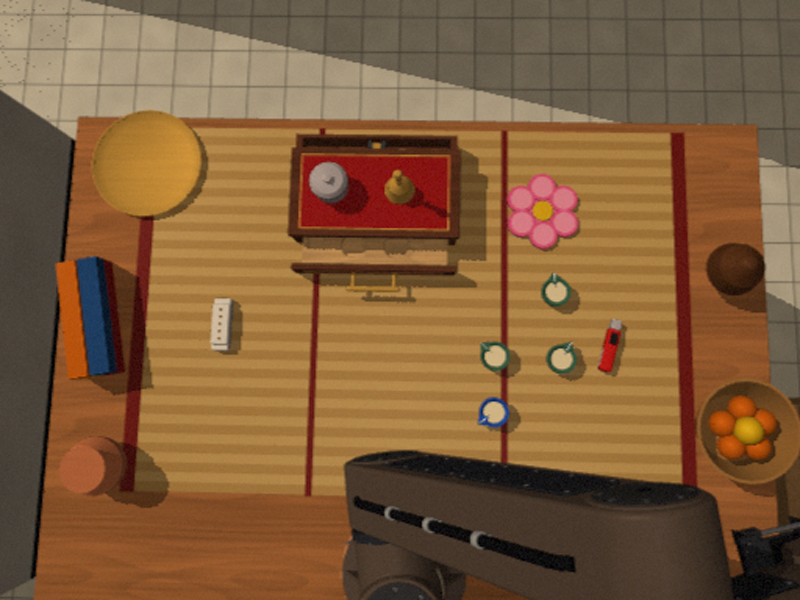

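View pics/scene0.png

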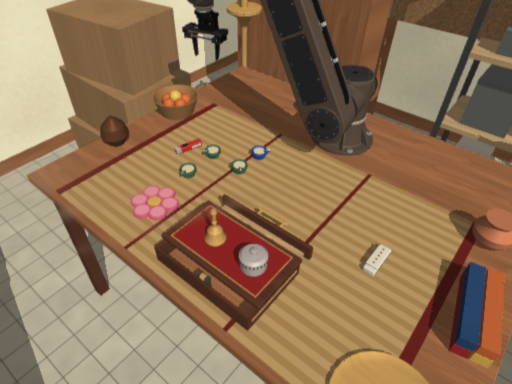

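The top view shows three green diyas at about (555,291), (494,356) and (562,359), and a blue look-alike at (493,412). The red lighter is at (610,346), the white stand at (222,325), and the tray is ajar with its handle at about (373,289). I'll enlarge these to confirm.

```bash
cat >> h.py <<'E'
def ray(c,uv,z):
    K,R,t=np.array(c["K"]),np.array(c["R"]),np.array(c["t"])
    o=-R.T@t; d=R.T@np.linalg.inv(K)@np.array([uv[0],uv[1],1.]); return o+d*(z-o[2])/d[2]
def camR(c,s):
    from scipy.spatial.transform import Rotation as Ro
    Rw=Ro.from_euler('xyz',s["tcp_rot"]).as_matrix(); H=np.array(c["hand_eye"])
    Rc=Rw@H[:3,:3]; o=Rw@H[:3,3]+s["eef_pos"]
    return {"K":c["K"],"R":Rc.T,"t":-Rc.T@o,"color":c["color"]}
def wsnap(fn):
    s=env.state(); c=camR(env.read_camera("wrist"),s); cv2.imwrite(fn,c["color"][:,:,::-1])
    import pickle; pickle.dump(c,open("w.pkl","wb")); return c
def proj(c,X):
    p=np.array(c["R"])@np.array(X)+c["t"]; p=np.array(c["K"])@p; return p[:2]/p[2]
E
python3 - <<'E'
from h import *
a=cv2.imread("pics/top0.png")
f=lambda x,y,w,h,s:cv2.resize(a[y:y+h,x:x+w],(w*s,h*s),interpolation=cv2.INTER_CUBIC)
A=f(300,170,100,110,4); B=f(180,82,100,110,4)
cv2.imwrite("pics/c1.png",np.hstack([A,B]))
import pickle;c=pickle.load(open("cams0.pkl","rb"))["top"]
q=.64
for n,p,z in [("d1",(555,291),32),("d2",(494,356),32),("d3",(562,359),32),("blue",(493,412),32),("lighta",(616,325),24),("lightb",(605,368),24),("sa",(222,300),20),("sb",(220,349),20),("hL",(348,289),36),("hR",(399,290),36),("chFL",(289,237),74),("chFR",(459,240),74),("pL",(292,268),56),("pR",(456,270),56),("flower",(542,211),13)]:
    print(n,np.round(ray(c,(p[0]*q,p[1]*q),z)))
E
```

```text
d1 [ 568. -303.   32.]
d2 [ 432. -178.   32.]
d3 [ 428. -316.   32.]
blue [ 319. -176.   32.]
lighta [ 500. -429.   24.]
lightb [ 412. -405.   24.]
sa [538. 392.  20.]
sb [435. 390.  20.]
hL [564. 125.  36.]
hR [564.  19.  36.]
chFL [664. 245.  74.]
chFR [ 663. -102.   74.]
pL [603. 239.  56.]
pR [604. -97.  56.]
flower [ 742. -281.   13.]
```

View pics/c1.png

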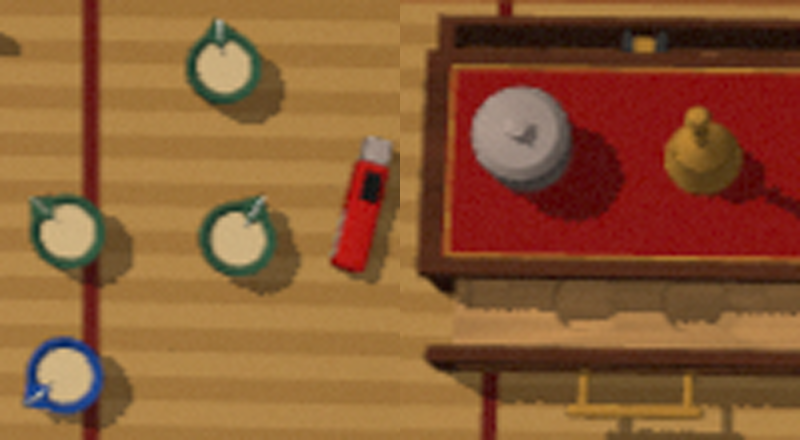

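Three green diyas are confirmed, at crop positions (222,67), (68,230) and (237,238). The one at (65,375) is the blue look-alike, so I'll leave it alone. The stand is nearly square to the world axes. I'll open the tray first.

```bash
cat > go.py <<'E'
import sys
from h import *
# go.py x y z yawdeg : tool-axis shift needed (at present yaw) and turn
x,y,z,w=map(float,sys.argv[1:5]); s=env.state(); p=s["eef_pos"]; r=s["tcp_rot"][2]
d=np.array([x,y,z])-p
for lab,a in(("now",r),("after turn",np.radians(w))):
    print(lab,np.round([np.cos(a)*d[0]+np.sin(a)*d[1], np.sin(a)*d[0]-np.cos(a)*d[1], -d[2]],1))
print("turn",round(-((w-np.degrees(r)+180)%360-180),2),"pos",np.round(p,1),"yaw",round(np.degrees(r),2),"q",np.round(s["joints"],2))
E
python3 go.py 540 72 220 90
```

```text
now [ 541.8 -568.1    2.1]
after turn [679.4 393.4   2.1]
turn -76.43 pos [ 146.6 -607.4  222.1] yaw 13.57 q [-1.44  0.49  1.56  0.    1.09 -0.11]
```

>>> carry_out(
  motion=[
    [32,-33,0,0,0],
    [32,-33,0,0,0],
    [32,-33,0,0,0],
    [32,-33,0,0,0],
    [32,-33,0,0,0],
    [32,-33,0,0,0],
    [32,-33,0,0,0],
    [32,-33,0,0,0],
    [32,-33,0,0,0],
    [32,-33,0,0,0],
    [32,-33,0,0,0],
    [32,-33,0,0,0],
  ],
)

```text
t: 1.3
eef_pos: [427.6, -130.7, 222.6]
tcp_rot: [3.141, -0.0, 0.237]
ft_force: [1.2, -1.3, -0.5]
opening: 1.0
grip_force: 0.0
```

>>> carry_out(
  motion=[
    [32,-34,0,-8.5,0],
    [0,0,0,-8.5,0],
    [0,0,0,-8.5,0],
    [0,0,0,-8.5,0],
    [0,0,0,-8.5,0],
    [0,0,0,-8.5,0],
    [0,0,0,-8.5,0],
    [0,0,0,-8.5,0],
    [0,0,0,-8.5,0],
    [0,0,0,0,0],
  ],
)

```text
t: 2.3
eef_pos: [450.0, -91.9, 222.5]
tcp_rot: [-3.141, -0.0, 1.574]
ft_force: [-0.4, -0.1, -0.5]
opening: 1.001
grip_force: 0.0
```

```bash
python3 go.py 540 72 180 90; python3 -c "
from h import *
wsnap('pics/w1.png')"
```

```text
now [163.6  90.5  42.5]
after turn [163.9  90.   42.5]
turn 0.2 pos [450.  -91.9 222.5] yaw 90.2 q [-0.35  0.26  1.95 -0.    0.94 -0.35]
```

View pics/w1.png

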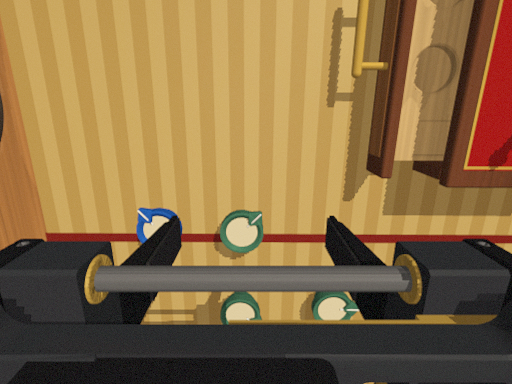

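The wrist view shows the bar's right end at (357,72) and the diyas below it, one at (242,231). The camera looks ahead along the tool's x.

```bash
python3 -c "
from h import *
import pickle; c=pickle.load(open('w.pkl','rb'))
for n,p,z in [('bar end',(357,73),36),('bar far',(362,0),36),('d2',(241,231),32),('d3?',(240,313),32),('d1?',(332,309),32),('d2lip',(260,213),32),('panel front corner',(370,166),56),('panel upper',(387,0),56)]: print(n,np.round(ray(c,p,z),1))"; python3 go.py 564 72 80 90
```

```text
bar end [569.1  24.7  36. ]
bar far [566.7  97.7  36. ]
d2 [ 434.4 -175.    32. ]
d3? [ 432.  -307.7   32. ]
d1? [ 568.3 -300.    32. ]
d2lip [ 459.9 -148.8   32. ]
panel front corner [588.6 -79.7  56. ]
panel upper [585.3  91.5  56. ]
now [164.2 113.6 142.5]
after turn [163.9 113.9 142.5]
turn -0.12 pos [450.1 -91.9 222.5] yaw 89.88 q [-0.35  0.26  1.95 -0.    0.94 -0.34]
```

>>> carry_out(
  motion=[
    [42,30,30,-1.4,0.68],
    [42,29,30,0,0.68],
    [42,29,30,0,0.68],
    [41,29,30,0,0.68],
    [0,0,20,0,0.68],
    [0,0,0,0,0.68],
  ],
)

```text
t: 2.95
eef_pos: [545.1, 52.0, 98.6]
tcp_rot: [-3.137, -0.0, 1.594]
ft_force: [0.9, -0.4, -0.5]
opening: 0.55
grip_force: 0.0
```

```bash
python3 go.py 568 74 25 91.5; python3 -c "
from h import *
print(env.state()['opening'])
wsnap('pics/w2.png')"
```

```text
now [21.4 23.4 73.6]
after turn [21.4 23.4 73.6]
turn -0.16 pos [545.1  52.   98.6] yaw 91.34 q [-0.03  0.55  1.87 -0.    0.73 -0.05]
0.5501019994889113
```

View pics/w2.png

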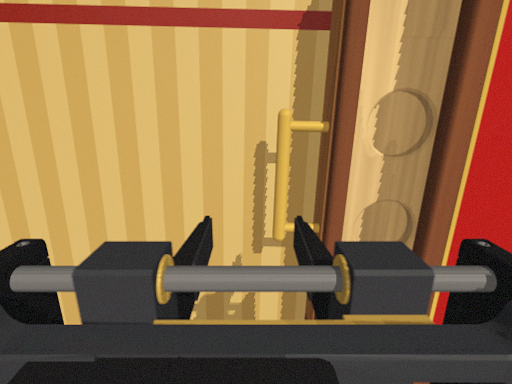

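The bar runs from (285,110) to (279,240), with the panel's top edge to its right at about x = 330–340.

```bash
python3 -c "
from h import *
import pickle; c=pickle.load(open('w.pkl','rb'))
for n,p,z in [('far',(285,113),36),('near',(279,238),36),('p1',(320,238),56),('p2',(334,20),56)]: print(n,np.round(ray(c,p,z),1))"
```

```text
far [567.9 126.8  36. ]
near [568.6  21.7  36. ]
p1 [598.9  32.3  56. ]
p2 [594.  185.5  56. ]
```

>>> carry_out(
  motion=[
    [22,24,0,0,0.68],
    [0,0,25,0,0.68],
    [0,0,25,0,0.68],
    [0,0,23,0,0.68],
    [0,0,0,0,0.68],
    [0,0,0,0,1],
    [0,0,0,0,1],
    [0,0,0,0,1],
    [0,0,0,0,1],
    [0,0,0,0,1],
  ],
)

```text
t: 4.0
eef_pos: [570.3, 73.5, 29.5]
tcp_rot: [3.14, 0.0, 1.596]
ft_force: [-0.8, -2.0, 8.4]
opening: 0.107
grip_force: 30.0
```

>>> carry_out(
  motion=[
    [0,-8,0,0,1],
    [0,-15,0,0,1],
    [0,-15,0,0,1],
    [0,-15,0,0,1],
    [0,-15,0,0,1],
    [0,-15,0,0,1],
    [0,-12,0,0,1],
    [0,0,0,0,1],
  ],
)

```text
t: 4.8
eef_pos: [473.7, 73.1, 29.5]
tcp_rot: [3.14, -0.002, 1.596]
ft_force: [-1.5, 23.6, 11.0]
opening: 0.107
grip_force: 30.0
```

>>> carry_out(
  motion=[
    [0,-8,0,0,1],
    [0,-8,0,0,1],
    [0,-6,0,0,1],
    [0,-4,0,0,1],
    [0,-4,0,0,1],
    [0,0,0,0,1],
  ],
)

```text
t: 5.4
eef_pos: [444.8, 72.9, 29.4]
tcp_rot: [3.139, -0.002, 1.596]
ft_force: [-1.3, 36.3, 14.6]
opening: 0.106
grip_force: 30.0
```

>>> carry_out(
  motion=[
    [2,-2,0,0,1],
    [1,-4,0,0,1],
    [0,-4,0,0,1],
    [0,-4,0,0,1],
    [0,0,0,0,1],
  ],
)

```text
t: 5.9
eef_pos: [441.0, 73.3, 29.7]
tcp_rot: [3.118, -0.0, 1.595]
ft_force: [35.9, 5.8, -18.2]
opening: 0.109
grip_force: 30.0
```

The tray reached its stop, with the handle at x ≈ 441. I'll relax, release and lift.

>>> carry_out(
  motion=[
    [0,9,0,0,1],
    [0,0,0,0,0.7],
    [0,0,0,0,0.7],
    [0,0,0,0,0.7],
  ],
)

```text
t: 6.3
eef_pos: [438.8, 73.3, 28.2]
tcp_rot: [-3.141, 0.0, 1.597]
ft_force: [0.3, 0.2, -0.2]
opening: 0.283
grip_force: 0.0
```

>>> carry_out(
  motion=[
    [0,0,-40,0,0.7],
    [0,0,-45,0,0.4],
    [0,0,-45,0,0],
    [0,0,-45,0,0],
    [0,0,-45,0,0],
  ],
)

```text
t: 6.8
eef_pos: [438.5, 73.4, 249.9]
tcp_rot: [-3.141, 0.0, 1.597]
ft_force: [0.3, -0.4, -0.3]
opening: 0.582
grip_force: 0.0
```

```bash
python3 go.py 530 40 250 0
```

```text
now [-35.7  90.6  -0.1]
after turn [91.5 33.4 -0.1]
turn 91.48 pos [438.5  73.4 249.9] yaw 91.48 q [ 0.02  0.2   1.94 -0.    1.   -0.01]
```

>>> carry_out(
  motion=[
    [0,0,0,8.5,0],
    [0,0,0,8.5,0],
    [0,0,0,8.5,0],
    [0,0,0,8.5,0],
    [0,0,0,8.5,0],
    [0,0,0,8.5,0],
    [0,0,0,8.5,0],
    [0,0,0,8.5,0],
    [0,0,0,8.5,0],
    [0,0,0,8.5,0],
    [0,0,0,6.5,0],
    [0,0,0,0,0],
  ],
)

```text
t: 8.0
eef_pos: [439.0, 73.3, 247.8]
tcp_rot: [3.141, 0.001, -0.002]
ft_force: [0.3, 1.0, -0.1]
opening: 1.003
grip_force: 0.0
```

```bash
python3 -c "
from h import *
c=wsnap('pics/w3.png'); a=cv2.imread('pics/w3.png'); cv2.imwrite('pics/w3b.png',cv2.resize(a,(800,600)))
print(env.state()['tcp_rot'],env.state()['eef_pos'])
import pickle; c=snap('top','pics/top1.png'); pickle.dump(c,open('t1.pkl','wb'))
cv2.imwrite('pics/top1b.png',cv2.resize(cv2.imread('pics/top1.png')[120:290,130:410],(800,486),interpolation=cv2.INTER_CUBIC))"
```

```text
[3.14146138e+00 8.66538420e-04 2.02406547e-03] [439.09719433  73.34254962 247.9140031 ]
```

View pics/w3b.png

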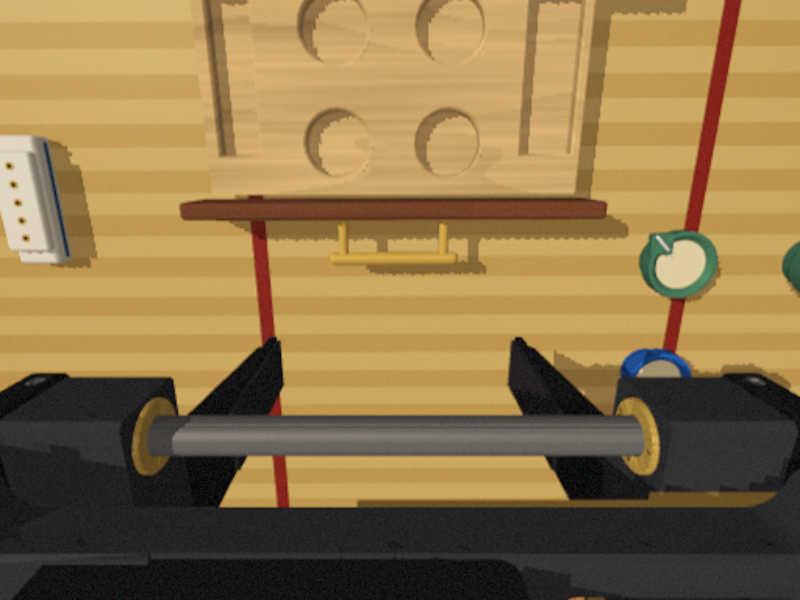

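View pics/top1b.png

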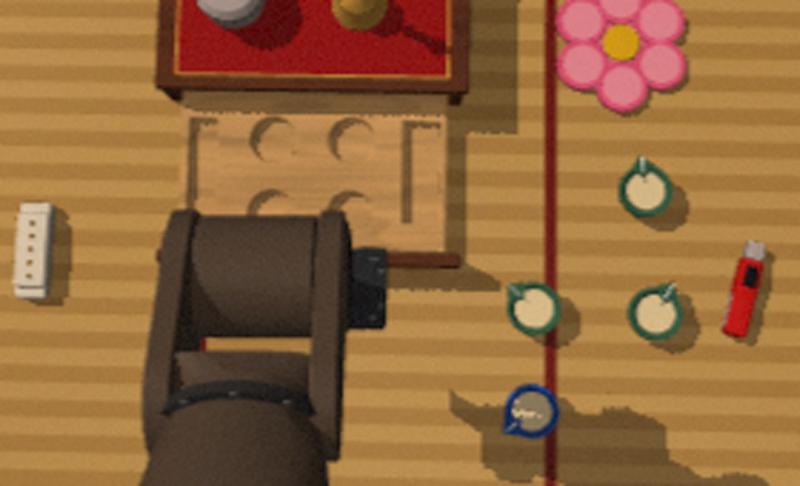

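Rim centres in this 800×600 view are about (339,143) and (447,142) for the front pockets, and (334,30) and (451,28) for the rear. The slots' front ends are at y ≈ 155, with x 217–262 on the left and 519–573 on the right. The bar spans (331,258)–(456,258).

```bash
python3 -c "
from h import *
import pickle; c=pickle.load(open('w.pkl','rb')); t=pickle.load(open('t1.pkl','rb'))
for n,p,z in [('FL',(339,143),30),('FR',(447,142),30),('RL',(334,30),30),('RR',(451,28),30),('Lslot bl',(217,155),30),('Lslot br',(262,155),30),('Rslot bl',(519,154),30),('Rslot br',(573,154),30),('barL',(333,258),36),('barR',(455,258),36),('pL',(182,204),56),('pR',(607,204),56),('trayL far',(203,90),30),('tray R far',(586,90),30),('d2',(680,263),32),('d2lip',(655,238),32)]: print(n,np.round(ray(c,np.array(p)/1.5625,z),1))
print('top')
for n,p,z in [('RR',(351,139),30),('RL',(272,139),30),('Rslot tl',(403,122),30),('Rslot bl',(403,222),30),('d1',(645,190),32),('d2',(535,309),32),('d3',(656,313),32),('d1lip',(642,160),32),('d2lip',(510,287),32),('d3lip',(673,287),32),('La',(755,242),24),('Lb',(735,334),24),('Sa',(38,204),20),('Sb',(28,297),20),('stand FL',(157,89),74),('stand FR',(468,93),74)]:
  q=np.array(p)*.35+[130,120]; print(n,np.round(ray(t,q,z),1))
"
```

```text
FL [536.5 118.6  30. ]
FR [537.2  30.8  30. ]
RL [618.1 119.5  30. ]
RR [619.3  30.3  30. ]
Lslot bl [527.4 219.   30. ]
Lslot br [527.3 182.1  30. ]
Rslot bl [527.8 -28.5  30. ]
Rslot br [527.7 -72.8  30. ]
barL [442.6 126.5  36. ]
barR [442.4  21.6  36. ]
pL [490.  240.7  56. ]
pR [489.5 -93.7  56. ]
trayL far [576.2 224.5  30. ]
tray R far [575.9 -77.7  30. ]
d2 [ 436.9 -175.5   32. ]
d2lip [ 458.8 -150.1   32. ]
top
RR [620.1  28.8  30. ]
RL [618.6 119.4  30. ]
Rslot tl [640.8 -30.3  30. ]
Rslot bl [525.8 -32.2  30. ]
d1 [ 566.9 -305.    32. ]
d2 [ 430.7 -181.3   32. ]
d3 [ 428.9 -315.8   32. ]
d1lip [ 601.1 -301.9   32. ]
d2lip [ 454.7 -153.3   32. ]
d3lip [ 458.1 -335.    32. ]
La [ 510.9 -429.6   24. ]
Lb [ 407.4 -405.1   24. ]
Sa [540.1 387.9  20. ]
Sb [433.4 393.2  20. ]
stand FL [665.6 244.8  74. ]
stand FR [ 666.5 -101.8   74. ]
```

```bash
cat >> h.py <<'E'
def diyas(c,fn=None):
    im=cv2.cvtColor(c["color"],cv2.COLOR_RGB2HSV)
    m=cv2.inRange(im,(65,90,20),(98,255,255)); m=cv2.morphologyEx(m,cv2.MORPH_CLOSE,np.ones((3,3)))
    cs,h=cv2.findContours(m,cv2.RETR_CCOMP,cv2.CHAIN_APPROX_NONE); out=[]
    for i,k in enumerate(cs):
        if h[0][i][3]>=0 and cv2.contourArea(k)>150:
            from scipy.optimize import least_squares
            P=np.array([ray(c,p,32.)[:2] for p in k[:,0]]); 
            f=least_squares(lambda v:np.hypot(P[:,0]-v[0],P[:,1]-v[1])-v[2],[*P.mean(0),24],loss='soft_l1')
            o=np.array([ray(c,p,32.)[:2] for p in cs[h[0][i][3]][:,0]])-f.x[:2]; r=np.hypot(*o.T)
            fr=np.array([ray(c,p,30.)[:2] for p in cs[h[0][i][3]][:,0]])
            out.append((np.round(f.x,1),"lip",np.round(np.degrees(np.arctan2(*o[r.argmax()][::-1]))),round(r.max(),1),"px",k[:,0].mean(0).round()))
    return out
E
python3 -c "
from h import *
import pickle; print(env.read_camera('wrist')['hand_eye'].round(1)); print(diyas(pickle.load(open('w.pkl','rb')))); print(diyas(pickle.load(open('t1.pkl','rb'))))"
python3 go.py 470 -303 200 0
```

```text
[[ 0.00e+00 -1.00e+00 -3.00e-01  7.86e+01]
 [ 1.00e+00  0.00e+00  0.00e+00 -1.00e-01]
 [-0.00e+00 -3.00e-01  1.00e+00 -1.62e+02]
 [ 0.00e+00  0.00e+00  0.00e+00  1.00e+00]]
[(array([ 435.7, -175.9,   22.9]), 'lip', np.float64(49.0), np.float64(40.3), 'px', array([435., 168.]))]
[(array([ 428.6, -314. ,   25.6]), 'lip', np.float64(-23.0), np.float64(33.4), 'px', array([359., 229.])), (array([ 567.4, -304.2,   25.5]), 'lip', np.float64(14.0), np.float64(31.3), 'px', array([356., 186.]))]
now [ 29.7 376.4  48. ]
after turn [ 30.7 376.3  48. ]
turn 0.15 pos [439.3  73.3 248. ] yaw 0.15 q [ 0.02  0.2   1.94 -0.    1.    1.59]
```

>>> carry_out(
  motion=[
    [4,47,6,0,0],
    [4,47,6,0,0],
    [4,47,6,0,0],
    [4,47,6,0,0],
    [4,47,6,0,0],
    [4,47,6,0,0],
    [4,47,6,0,0],
    [4,47,6,0,0],
    [0,0,0,0,0],
  ],
)

```text
t: 9.05
eef_pos: [471.2, -307.2, 198.9]
tcp_rot: [3.141, 0.0, -0.002]
ft_force: [0.1, 1.1, -0.4]
opening: 1.0
grip_force: 0.0
```

```bash
python3 -c "
from h import *
c=wsnap('pics/w4.png'); print(*diyas(c),sep='\n')"
python3 go.py 568 -303 60 0
```

```text
(array([ 435.7, -179.7,   22.9]), 'lip', np.float64(49.0), np.float64(38.3), 'px', array([149., 203.]))
(array([ 432.5, -313.2,   22.9]), 'lip', np.float64(-28.0), np.float64(39.1), 'px', array([258., 206.]))
(array([ 569.1, -303.4,   22.7]), 'lip', np.float64(3.0), np.float64(37.0), 'px', array([249.,  88.]))
now [ 97.1  -1.9 139.1]
after turn [ 97.1  -1.7 139.1]
turn -0.09 pos [ 470.9 -304.7  199.1] yaw -0.09 q [-0.69  0.43  1.75 -0.    0.97  0.88]
```

>>> carry_out(
  motion=[
    [33,-1,35,-3,0],
    [33,0,35,0,0],
    [32,0,35,0,0],
    [0,0,36,0,0.15],
    [0,0,36,0,0.2],
    [0,0,0,0,0.2],
  ],
)

```text
t: 9.7
eef_pos: [567.5, -295.6, 19.2]
tcp_rot: [-3.137, 0.006, 0.055]
ft_force: [-0.5, -0.2, 0.5]
opening: 0.823
grip_force: 0.0
```

```bash
python3 go.py 569 -303.5 22 3
```

```text
now [ 1.1  7.9 -2.8]
after turn [ 1.1  7.9 -2.8]
turn 0.13 pos [ 567.5 -295.6   19.2] yaw 3.13 q [-0.58  0.76  1.67 -0.    0.72  0.93]
```

>>> carry_out(
  motion=[
    [1,8,-3,0,0.2],
    [0,0,0,0,0.2],
    [0,0,0,0,1],
    [0,0,0,0,1],
    [0,0,0,0,1],
    [0,0,0,0,1],
  ],
)

```text
t: 10.3
eef_pos: [571.0, -306.4, 27.3]
tcp_rot: [3.141, -0.001, 0.052]
ft_force: [-0.7, 1.5, 7.4]
opening: 0.622
grip_force: 30.0
```

>>> carry_out(
  motion=[
    [0,0,-20,0,1],
    [0,0,-30,0,1],
    [0,0,-30,0,1],
    [0,0,-20,0,1],
    [0,0,0,0,1],
  ],
)

```text
t: 10.8
eef_pos: [571.7, -306.8, 129.2]
tcp_rot: [3.139, -0.004, 0.052]
ft_force: [0.2, -0.1, -0.9]
opening: 0.625
grip_force: 30.0
```

```bash
python3 go.py 619 30 121 0
```

```text
now [  64.7 -333.9    8.2]
after turn [  47.3 -336.8    8.2]
turn 2.97 pos [ 571.7 -306.8  129.2] yaw 2.97 q [-0.59  0.62  1.59 -0.    0.92  0.92]
```

>>> carry_out(
  motion=[
    [8,-42,0,0,1],
    [8,-42,0,0,1],
    [8,-42,0,0,1],
    [8,-42,0,0,1],
    [8,-42,0,0,1],
    [8,-42,0,0,1],
    [8,-42,0,0,1],
    [10,-39,0,0,1],
    [0,0,0,0,1],
    [0,0,0,0,1],
  ],
)

```text
t: 11.8
eef_pos: [618.9, 30.5, 125.0]
tcp_rot: [3.142, 0.002, 0.054]
ft_force: [0.9, -0.8, -1.7]
opening: 0.622
grip_force: 30.0
```

```bash
python3 go.py 621 30.3 55 3
```

```text
now [ 2.   0.3 70. ]
after turn [ 2.   0.3 70. ]
turn 0.08 pos [618.9  30.5 125. ] yaw 3.08 q [-0.06  0.59  1.67 -0.    0.88  1.46]
```

>>> carry_out(
  motion=[
    [2,0,35,0,1],
    [0,0,30,0,1],
    [0,0,0,0,1],
    [0,0,4,0,1],
    [0,0,4,0,1],
    [0,0,4,0,1],
    [0,0,2,0,1],
    [0,0,0,0,1],
  ],
)

```text
t: 12.6
eef_pos: [621.5, 29.8, 47.4]
tcp_rot: [3.141, -0.0, 0.052]
ft_force: [-0.2, -0.2, -2.1]
opening: 0.623
grip_force: 30.0
```

>>> carry_out(
  motion=[
    [0,0,2,0,1],
    [0,0,1,0,1],
    [0,0,0,0,1],
  ],
)

```text
t: 12.9
eef_pos: [622.2, 29.8, 45.3]
tcp_rot: [3.141, -0.002, 0.052]
ft_force: [-0.1, 0.1, 7.0]
opening: 0.626
grip_force: 30.0
```

>>> carry_out(
  motion=[
    [0,0,0,0,0.2],
    [0,0,0,0,0.2],
    [0,0,0,0,0.2],
    [0,0,-30,0,0.2],
    [0,0,-40,0,0],
    [0,0,-40,0,0],
    [0,0,-40,0,0],
    [0,0,0,0,0],
  ],
)

```text
t: 13.7
eef_pos: [623.3, 29.8, 199.5]
tcp_rot: [3.141, -0.008, 0.052]
ft_force: [-0.7, 0.4, -1.2]
opening: 0.994
grip_force: 0.0
```

```bash
python3 go.py 400 -245 199 0
```

```text
now [-237.3  262.8    0.5]
after turn [-223.3  274.8    0.5]
turn 2.98 pos [623.3  29.8 199.5] yaw 2.98 q [-0.06  0.51  1.59 -0.    1.03  1.46]
```

>>> carry_out(
  motion=[
    [-34,33,0,0,0],
    [-34,33,0,0,0],
    [-34,33,0,0,0],
    [-34,33,0,0,0],
    [-34,33,0,0,0],
    [-34,33,0,0,0],
    [-34,32,0,0,0],
    [-34,32,0,3,0],
    [0,0,0,0,0],
    [0,0,0,0,0],
    [0,0,0,0,0],
  ],
)

```text
t: 14.8
eef_pos: [363.7, -245.4, 193.9]
tcp_rot: [-3.141, 0.0, 0.0]
ft_force: [0.3, -0.3, 0.2]
opening: 1.0
grip_force: 0.0
```

```bash
python3 -c "
from h import *
c=wsnap('pics/w5.png'); print(*diyas(c),sep='\n')"
python3 go.py 432.5 -313.5 60 -28;python3 go.py 435.7 -180 60 49
```

```text
(array([ 434.4, -179.3,   22.4]), 'lip', np.float64(46.0), np.float64(38.6), 'px', array([193., 114.]))
(array([ 431.4, -312.9,   22.5]), 'lip', np.float64(-27.0), np.float64(37.0), 'px', array([314., 116.]))
now [ 68.5  68.4 133.9]
after turn [ 92.6  28.2 133.9]
turn 28.06 pos [ 363.9 -245.1  193.9] yaw 0.06 q [-0.74  0.27  2.03  0.    0.85  0.83]
now [ 71.8 -65.1 133.9]
after turn [ 96.2  11.4 133.9]
turn -48.94 pos [ 363.9 -245.1  193.9] yaw 0.06 q [-0.74  0.27  2.03  0.    0.85  0.83]
```

>>> carry_out(
  motion=[
    [34,34,0,0,0],
    [33,34,20,7,0],
    [0,0,30,7,0],
    [0,0,30,7,0.1],
    [0,0,20,6,0.2],
    [0,0,0,0,0.2],
    [0,0,0,0,0.2],
  ],
)

```text
t: 15.55
eef_pos: [430.2, -312.3, 94.9]
tcp_rot: [-3.142, 0.0, -0.467]
ft_force: [-0.2, -0.5, -0.0]
opening: 0.806
grip_force: 0.0
```

```bash
python3 go.py 431.4 -313 24 -27
```

```text
now [ 1.4  0.1 70.9]
after turn [ 1.4  0.1 70.9]
turn 0.25 pos [ 430.2 -312.3   94.9] yaw -26.75 q [-0.75  0.53  1.92 -0.    0.69  1.29]
```

>>> carry_out(
  motion=[
    [1,0,35,0,0.2],
    [0,0,36,0,0.2],
    [0,0,0,0,0.2],
    [0,0,0,0,0.2],
    [0,0,0,0,1],
    [0,0,0,0,1],
    [0,0,0,0,1],
    [0,0,0,0,1],
  ],
)

```text
t: 16.35
eef_pos: [430.8, -313.9, 25.2]
tcp_rot: [3.141, -0.002, -0.472]
ft_force: [-0.8, 0.9, 9.2]
opening: 0.631
grip_force: 30.0
```

>>> carry_out(
  motion=[
    [0,0,-20,0,1],
    [0,0,-30,0,1],
    [0,0,-30,0,1],
    [0,0,-24,0,1],
    [0,0,0,-8,1],
    [0,0,0,-8,1],
    [0,0,0,-8,1],
    [0,0,0,0,1],
    [0,0,0,0,1],
  ],
)

```text
t: 17.25
eef_pos: [430.3, -313.5, 128.1]
tcp_rot: [3.141, -0.0, -0.057]
ft_force: [0.2, 0.7, -1.2]
opening: 0.627
grip_force: 30.0
```

```bash
python3 go.py 537.2 30.5 125 -3
```

```text
now [  87.1 -349.5    3.1]
after turn [  88.8 -349.1    3.1]
turn -0.27 pos [ 430.3 -313.5  128.1] yaw -3.27 q [-0.75  0.48  1.89 -0.    0.77  0.87]
```

>>> carry_out(
  motion=[
    [11,-44,0,0,1],
    [11,-44,0,0,1],
    [11,-44,0,0,1],
    [11,-44,0,0,1],
    [11,-44,0,0,1],
    [11,-44,0,0,1],
    [11,-44,0,0,1],
    [10,-42,0,-3,1],
    [0,0,30,0,1],
    [0,0,25,0,1],
    [0,0,0,0,1],
    [0,0,0,0,1],
  ],
)

```text
t: 18.45
eef_pos: [535.8, 31.3, 73.0]
tcp_rot: [3.142, 0.001, -0.003]
ft_force: [0.5, -0.0, -1.5]
opening: 0.622
grip_force: 30.0
```

```bash
python3 go.py 536.8 30.5 43.5 0
```

```text
now [ 1.   0.8 29.5]
after turn [ 1.   0.8 29.5]
turn -0.16 pos [535.8  31.3  73. ] yaw -0.16 q [-0.06  0.57  1.92 -0.    0.65  1.51]
```

>>> carry_out(
  motion=[
    [1,1,6,0,1],
    [0,0,5,0,1],
    [0,0,5,0,1],
    [0,0,4,0,1],
    [0,0,4,0,1],
    [0,0,3,0,1],
    [0,0,0,0,1],
  ],
)

```text
t: 19.15
eef_pos: [536.5, 30.5, 45.3]
tcp_rot: [3.142, 0.001, -0.001]
ft_force: [-0.2, 0.3, -1.4]
opening: 0.627
grip_force: 30.0
```

>>> carry_out(
  motion=[
    [0,0,2,0,1],
    [0,0,1,0,1],
    [0,0,0,0,1],
  ],
)

```text
t: 19.45
eef_pos: [537.1, 30.4, 43.2]
tcp_rot: [3.141, -0.001, -0.0]
ft_force: [0.7, -0.2, 3.7]
opening: 0.625
grip_force: 30.0
```

>>> carry_out(
  motion=[
    [0,0,0,0,0.2],
    [0,0,0,0,0.2],
    [0,0,0,0,0.2],
    [0,0,-30,0,0.2],
    [-20,20,-40,0,0],
    [-20,20,-40,0,0],
    [-20,20,-40,0,0],
    [-30,38,0,0,0],
    [-30,38,0,0,0],
    [-30,38,0,0,0],
    [-20,38,0,0,0],
    [0,0,0,0,0],
  ],
)

```text
t: 20.65
eef_pos: [364.8, -184.7, 192.9]
tcp_rot: [3.141, -0.0, -0.006]
ft_force: [-0.1, 0.6, 0.3]
opening: 0.998
grip_force: 0.0
```

```bash
python3 -c "
from h import *
c=wsnap('pics/w6.png'); print(*diyas(c),sep='\n')"
python3 go.py 434.4 -179.5 95 47
```

```text
(array([ 434.6, -178.3,   22.6]), 'lip', np.float64(44.0), np.float64(37.5), 'px', array([246., 115.]))
now [68.7 -4.  97.9]
after turn [49.5 47.8 97.9]
turn -47.3 pos [ 365.7 -183.2  192.9] yaw -0.3 q [-0.63  0.23  2.09 -0.    0.82  0.95]
```

>>> carry_out(
  motion=[
    [34,-2,0,0,0],
    [34,-2,15,-7.7,0],
    [0,0,20,-7.7,0],
    [0,0,20,-7.7,0],
    [0,0,20,-7.7,0.1],
    [0,0,22,-7.7,0.2],
    [0,0,0,-7.8,0.2],
    [0,0,0,0,0.2],
    [0,0,0,0,0.2],
  ],
)

```text
t: 21.6
eef_pos: [435.1, -176.8, 95.8]
tcp_rot: [3.141, -0.0, 0.805]
ft_force: [0.7, -0.8, 0.2]
opening: 0.797
grip_force: 0.0
```

```bash
python3 go.py 434.5 -178.8 25 46
```

```text
now [-1.9  1.  70.8]
after turn [-1.9  1.  70.8]
turn 0.1 pos [ 435.1 -176.8   95.8] yaw 46.1 q [-0.53  0.47  2.06 -0.    0.61  0.24]
```

>>> carry_out(
  motion=[
    [-2,1,35,0,0.2],
    [0,0,36,0,0.2],
    [0,0,0,0,0.2],
    [0,0,0,0,0.2],
    [0,0,0,0,1],
    [0,0,0,0,1],
    [0,0,0,0,1],
    [0,0,0,0,1],
  ],
)

```text
t: 22.4
eef_pos: [434.4, -179.9, 26.0]
tcp_rot: [3.139, -0.0, 0.807]
ft_force: [-0.4, 0.6, 10.0]
opening: 0.624
grip_force: 30.0
```

>>> carry_out(
  motion=[
    [0,0,-20,0,1],
    [0,0,-30,0,1],
    [0,0,-30,0,1],
    [0,0,-24,7.7,1],
    [0,0,0,7.7,1],
    [0,0,0,7.7,1],
    [0,0,0,7.7,1],
    [0,0,0,7.7,1],
    [0,0,0,7.7,1],
    [0,0,0,0,1],
    [0,0,0,0,1],
  ],
)

```text
t: 23.5
eef_pos: [433.9, -179.6, 129.1]
tcp_rot: [3.141, -0.0, 0.005]
ft_force: [0.4, 0.8, -0.2]
opening: 0.621
grip_force: 30.0
```

```bash
python3 go.py 618.5 119 125 0
```

```text
now [ 186.1 -297.7    4.1]
after turn [ 184.6 -298.6    4.1]
turn 0.29 pos [ 433.9 -179.6  129.1] yaw 0.29 q [-0.53  0.41  2.03 -0.    0.7   1.03]
```

>>> carry_out(
  motion=[
    [23,-37,0,0,1],
    [23,-37,0,0,1],
    [23,-37,0,0,1],
    [23,-37,0,0,1],
    [23,-37,0,0,1],
    [23,-37,0,0,1],
    [23,-37,0,0,1],
    [23,-38,0,0,1],
    [0,0,30,0,1],
    [0,0,24,0,1],
    [0,0,0,0,1],
    [0,0,0,0,1],
  ],
)

```text
t: 24.7
eef_pos: [617.6, 117.5, 75.1]
tcp_rot: [3.141, 0.0, 0.003]
ft_force: [0.1, -0.6, -0.6]
opening: 0.625
grip_force: 30.0
```

```bash
python3 go.py 617.8 119 44 0
```

```text
now [ 0.2 -1.5 31.1]
after turn [ 0.2 -1.5 31.1]
turn 0.16 pos [617.6 117.5  75.1] yaw 0.16 q [ 0.08  0.67  1.68 -0.    0.79  1.65]
```

>>> carry_out(
  motion=[
    [0,-1.5,7,0,1],
    [0,0,6,0,1],
    [0,0,5,0,1],
    [0,0,4,0,1],
    [0,0,4,0,1],
    [0,0,3,0,1],
    [0,0,1,0,1],
    [0,0,0,0,1],
  ],
)

```text
t: 25.5
eef_pos: [617.6, 119.0, 44.6]
tcp_rot: [3.142, 0.0, 0.001]
ft_force: [-0.0, -1.4, -0.8]
opening: 0.627
grip_force: 30.0
```

>>> carry_out(
  motion=[
    [0,0,1,0,1],
    [0,0,0,0,1],
    [0,0,0,0,0.2],
    [0,0,0,0,0.2],
    [0,0,0,0,0.2],
    [0,0,-30,0,0.2],
    [0,0,-40,0,0],
    [0,0,-40,0,0],
    [0,0,-40,0,0],
  ],
)

```text
t: 26.4
eef_pos: [617.3, 119.0, 195.2]
tcp_rot: [3.141, 0.0, 0.001]
ft_force: [0.9, 0.1, -0.2]
opening: 0.972
grip_force: 0.0
```

```bash
python3 go.py 440 75 248 0
```

```text
now [-177.4   43.8  -52.8]
after turn [-177.3   44.   -52.8]
turn 0.07 pos [617.3 119.  195.2] yaw 0.07 q [ 0.09  0.52  1.58 -0.    1.04  1.66]
```

>>> carry_out(
  motion=[
    [-35,10,-13,0,0],
    [-35,10,-13,0,0],
    [-35,10,-13,0,0],
    [-35,10,-13,0,0],
    [0,0,0,0,0],
    [0,0,0,0,0],
  ],
)

```text
t: 27.0
eef_pos: [477.7, 78.8, 246.4]
tcp_rot: [3.142, -0.002, 0.001]
ft_force: [0.8, 0.8, 0.3]
opening: 0.996
grip_force: 0.0
```

```bash
python3 -c "
from h import *
c=wsnap('pics/w7.png'); print(*diyas(c),sep='\n'); cv2.imwrite('pics/w7b.png',cv2.resize(cv2.imread('pics/w7.png'),(800,600),interpolation=cv2.INTER_CUBIC))"
```

```text
(array([536.8,  28.5,  23.9]), 'lip', np.float64(1.0), np.float64(38.5), 'px', array([292., 123.]))
(array([621.4, 120.5,  23.7]), 'lip', np.float64(-1.0), np.float64(39.6), 'px', array([219.,  51.]))
(array([623.8,  27.8,  23.8]), 'lip', np.float64(11.0), np.float64(40.1), 'px', array([295.,  49.]))
```

View pics/w7b.png

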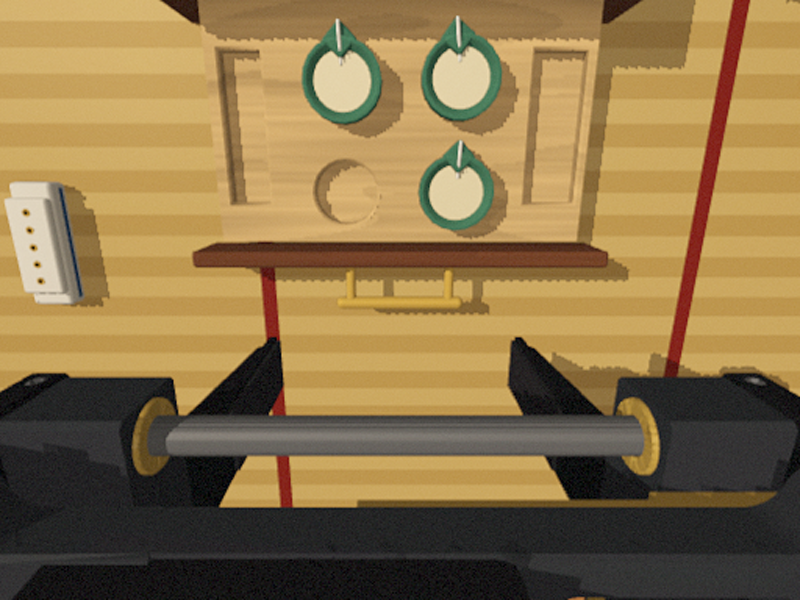

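All three diyas sit in their pockets: rear left (340,80), rear right (460,77) and front right (456,190). The left slot's corners are (217,50), (259,50), (270,204) and (231,204). The right slot's are (534,48), (588,50), (574,204) and (523,203). The white stand is at (45,243).

```bash
python3 -c "
from h import *
import pickle; c=pickle.load(open('w.pkl','rb'))
for p in [(217,50),(259,50),(270,204),(231,204),(534,48),(588,50),(574,204),(523,203)]: print(p,np.round(ray(c,np.array(p)/1.5625,30),1))
for p in [(36,183),(58,302)]: print(p,np.round(ray(c,np.array(p)/1.5625,20),1))
"; python3 go.py 410 392 200 0
```

```text
(217, 50) [643.3 215.8  30. ]
(259, 50) [643.3 183.5  30. ]
(270, 204) [527. 184.  30.]
(231, 204) [527.  216.8  30. ]
(534, 48) [645.1 -27.9  30. ]
(588, 50) [643.8 -69.5  30. ]
(574, 204) [527.4 -72.   30. ]
(523, 203) [528.2 -29.   30. ]
(36, 183) [543.5 384.9  20. ]
(58, 302) [437.5 388.4  20. ]
now [ -67.9 -313.1   45.9]
after turn [ -68.2 -313.    45.9]
turn 0.06 pos [478.2  79.  245.9] yaw 0.06 q [ 0.03  0.26  1.86 -0.    1.01  1.6 ]
```

>>> carry_out(
  motion=[
    [-10,-45,6,0,0],
    [-10,-45,6,0,0],
    [-10,-45,7,0,0],
    [-10,-45,7,0,0],
    [-10,-45,7,0,0],
    [-10,-45,7,0,0],
    [-8,-43,6,0,0],
    [0,0,0,0,0],
    [0,0,0,0,0],
    [0,0,0,0,0],
  ],
)

```text
t: 28.05
eef_pos: [409.7, 391.5, 199.1]
tcp_rot: [3.141, 0.001, 0.001]
ft_force: [-0.9, 0.3, 0.7]
opening: 0.999
grip_force: 0.0
```

```bash
python3 -c "
from h import *
c=wsnap('pics/w8.png'); a=cv2.imread('pics/w8.png'); print(env.state()['eef_pos'])
u=proj(c,[488,390,24]); print(u)
x,y=[int(max(0,v-k)) for v,k in zip(u,(80,70))]; print(x,y); cv2.imwrite('pics/w8b.png',cv2.resize(a[y:y+140,x:x+160],None,fx=4,fy=4,interpolation=cv2.INTER_CUBIC))"
```

```text
[409.76196465 391.16865631 199.43511148]
[253.9970129  107.32167799]
173 37
```

View pics/w8b.png

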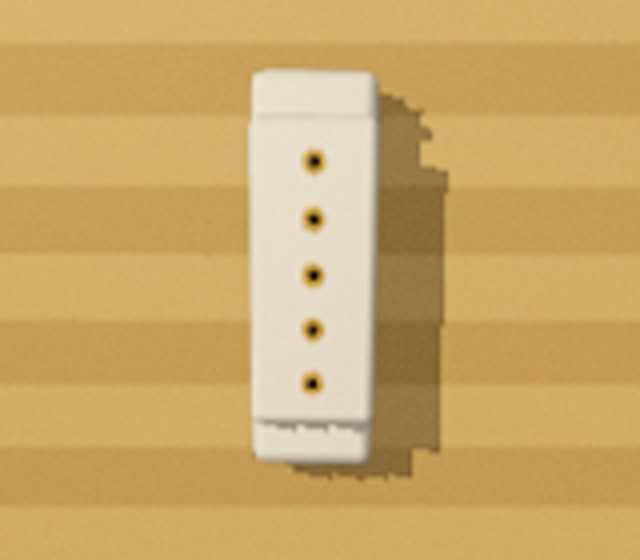

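The stand's holes run from (314,161) to (313,383) in the crop, with the middle hole at (313,275). Its ends are at y = 71 and 461.

```bash
python3 -c "
from h import *
import pickle; c=pickle.load(open('w.pkl','rb'))
for p,z in [((314,161),28),((313,275),28),((313,383),28),((314,71),20),((312,461),20),((312,461),0)]: print(np.round(ray(c,np.array(p)/4+[173,37],z),1))
"; python3 go.py 488 391 90 -2.5
```

```text
[519.8 392.9  28. ]
[489.7 393.1  28. ]
[459.7 393.1  28. ]
[543.8 392.9  20. ]
[435.7 393.5  20. ]
[432.6 393.6   0. ]
now [ 78.2   0.2 109.4]
after turn [ 78.2  -3.2 109.4]
turn 2.51 pos [409.8 391.2 199.4] yaw 0.01 q [ 0.65  0.43  1.73 -0.    0.98  2.22]
```

>>> carry_out(
  motion=[
    [27,-1,35,0,0],
    [27,-1,35,0,0.2],
    [26,0,35,0,0.35],
    [0,0,35,0,0.45],
    [0,0,30,0,0.45],
    [0,0,0,0,0.45],
    [0,0,0,0,0.45],
  ],
)

```text
t: 28.8
eef_pos: [489.9, 393.4, 30.4]
tcp_rot: [3.141, 0.0, 0.0]
ft_force: [0.1, -0.3, 1.8]
opening: 0.572
grip_force: 0.0
```

```bash
python3 go.py 489.7 393 23 0
```

```text
now [-0.2  0.4  7.4]
after turn [-0.2  0.4  7.4]
turn 0.01 pos [489.9 393.4  30.4] yaw 0.01 q [ 0.57  0.73  1.71 -0.    0.71  2.14]
```

>>> carry_out(
  motion=[
    [0,0,7,0,0.45],
    [0,0,0,0,0.45],
    [0,0,0,0,1],
    [0,0,0,0,1],
    [0,0,0,0,1],
    [0,0,0,0,1],
  ],
)

```text
t: 29.4
eef_pos: [489.4, 394.0, 23.2]
tcp_rot: [-3.141, -0.001, 0.001]
ft_force: [-1.1, -0.0, 4.9]
opening: 0.379
grip_force: 30.0
```

>>> carry_out(
  motion=[
    [0,0,-20,0,1],
    [0,0,-30,0,1],
    [0,0,-30,0,1],
    [0,0,-25,0,1],
    [0,0,0,0,1],
    [0,0,0,0,1],
  ],
)

```text
t: 30.0
eef_pos: [489.0, 393.8, 127.2]
tcp_rot: [3.141, 0.0, 0.001]
ft_force: [-0.4, 0.4, -2.0]
opening: 0.376
grip_force: 30.0
```

```bash
python3 go.py 586 -50 128 0
```

```text
now [ 96.5 443.9  -0.8]
after turn [ 97.  443.8  -0.8]
turn 0.07 pos [489.  393.8 127.2] yaw 0.07 q [ 0.57  0.6   1.65 -0.    0.9   2.14]
```

>>> carry_out(
  motion=[
    [9.6,44.4,0,0,1],
    [9.6,44.4,0,0,1],
    [9.6,44.4,0,0,1],
    [9.6,44.4,0,0,1],
    [9.6,44.4,0,0,1],
    [9.6,44.4,0,0,1],
    [9.6,44.4,0,0,1],
    [9.6,44.4,0,0,1],
    [9.6,44.4,0,0,1],
    [9.6,44.4,0,0,1],
    [0,0,25,0,1],
    [0,0,25,0,1],
  ],
)

```text
t: 31.2
eef_pos: [585.3, -51.5, 75.6]
tcp_rot: [-3.141, 0.001, -0.001]
ft_force: [-0.7, -0.0, -2.7]
opening: 0.38
grip_force: 30.0
```

>>> carry_out(
  motion=[
    [0,0,0,0,1],
    [0,0,0,0,1],
  ],
)

```text
t: 31.4
eef_pos: [585.3, -49.8, 76.8]
tcp_rot: [-3.141, 0.003, 0.001]
ft_force: [-0.1, -1.2, -2.0]
opening: 0.376
grip_force: 30.0
```

```bash
python3 go.py 585.5 -50.2 41.2 0
```

```text
now [ 0.2  0.4 35.6]
after turn [ 0.2  0.4 35.6]
turn 0.08 pos [585.3 -49.8  76.8] yaw 0.08 q [-0.2   0.62  1.79 -0.    0.74  1.37]
```

>>> carry_out(
  motion=[
    [0,0,10,0,1],
    [0,0,7,0,1],
    [0,0,5,0,1],
    [0,0,4,0,1],
    [0,0,4,0,1],
    [0,0,3,0,1],
    [0,0,0,0,1],
  ],
)

```text
t: 32.1
eef_pos: [585.7, -49.9, 44.4]
tcp_rot: [3.142, 0.0, 0.001]
ft_force: [-0.5, -0.7, -2.2]
opening: 0.374
grip_force: 30.0
```

>>> carry_out(
  motion=[
    [0,0,2,0,1],
    [0,0,1,0,1],
    [0,0,1,0,1],
    [0,0,0,0,1],
  ],
)

```text
t: 32.5
eef_pos: [586.1, -50.0, 41.2]
tcp_rot: [3.141, -0.001, 0.001]
ft_force: [-0.1, 0.5, 2.8]
opening: 0.37
grip_force: 30.0
```

>>> carry_out(
  motion=[
    [0,0,0,0,0.45],
    [0,0,0,0,0.45],
    [0,0,-30,0,0.45],
    [0,0,-40,0,0.3],
    [0,0,-40,0,0],
    [0,0,-45,0,0],
  ],
)

```text
t: 33.1
eef_pos: [585.3, -49.9, 196.8]
tcp_rot: [-3.141, 0.001, 0.001]
ft_force: [-0.0, 0.2, -0.9]
opening: 0.749
grip_force: 0.0
```

```bash
python3 go.py 385 -410 199 0
```

```text
now [-200.7  359.9   -2.2]
after turn [-200.3  360.1   -2.2]
turn 0.07 pos [585.3 -49.9 196.8] yaw 0.07 q [-0.2   0.47  1.68 -0.    0.99  1.37]
```

>>> carry_out(
  motion=[
    [-22,40,0,0,0],
    [-22,40,0,0,0],
    [-22,40,0,0,0],
    [-22,40,0,0,0],
    [-22,40,0,0,0],
    [-22,40,0,0,0],
    [-22,40,0,0,0],
    [-22,40,0,0,0],
    [-22,40,0,0,0],
    [0,0,0,0,0],
    [0,0,0,0,0],
    [0,0,0,0,0],
  ],
)

```text
t: 34.3
eef_pos: [388.5, -409.4, 195.7]
tcp_rot: [-3.141, 0.0, 0.002]
ft_force: [0.8, 0.1, 0.2]
opening: 1.002
grip_force: 0.0
```

```bash
python3 -c "
from h import *
c=wsnap('pics/w9.png'); a=cv2.imread('pics/w9.png'); print(env.state()['eef_pos'])
u=proj(c,[459,-417,24]); print(u)
x,y=[int(max(0,v-k)) for v,k in zip(u,(80,70))]; print(x,y); cv2.imwrite('pics/w9b.png',cv2.resize(a[y:y+140,x:x+160],None,fx=4,fy=4,interpolation=cv2.INTER_CUBIC))"
```

```text
[ 388.71862761 -409.21023169  195.76871957]
[259.5488066  114.56220117]
179 44
```

View pics/w9b.png

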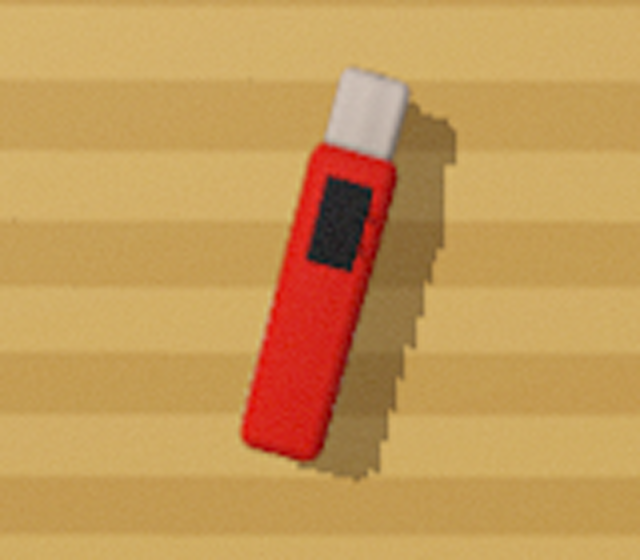

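The lighter lies button up, with its nose end at (375,76) and its tail end at (282,450) in the crop.

```bash
python3 -c "
from h import *
import pickle; c=pickle.load(open('w.pkl','rb'))
P=[ray(c,np.array(p)/4+[179,44],z) for p,z in [((375,76),21),((282,450),24),((354,152),24)]]
print(np.round(P,1)); d=P[0]-P[1]; print(np.hypot(*d[:2]),np.degrees(np.arctan2(d[1],d[0])),(P[0]+P[1])/2)
d=P[2]-P[1]; print(np.hypot(*d[:2]),np.degrees(np.arctan2(d[1],d[0])), P[1][:2]+55*d[:2]/np.hypot(*d[:2]))
"
```

```text
[[ 513.7 -431.1   21. ]
 [ 410.7 -405.5   24. ]
 [ 493.9 -425.5   24. ]]
106.16764649123154 -13.947665824317566 [ 462.23061002 -418.27878592   22.5       ]
85.5737081154257 -13.521339981709316 [ 464.18745443 -418.34311184]
```

>>> carry_out(
  motion=[
    [25,3,35,0,0.2],
    [25,3,35,0,0.4],
    [23.8,3,35,7,0.5],
    [0,0,35,6.8,0.5],
    [0,0,25,0,0.5],
    [0,0,0,0,0.5],
    [0,0,0,0,0.5],
  ],
)

```text
t: 35.05
eef_pos: [462.7, -418.5, 31.3]
tcp_rot: [3.142, 0.0, -0.238]
ft_force: [0.6, 0.5, -0.1]
opening: 0.51
grip_force: 0.0
```

```bash
python3 go.py 462.5 -418.4 22 -13.8
```

```text
now [-0.2 -0.   9.3]
after turn [-0.2 -0.   9.3]
turn 0.17 pos [ 462.7 -418.5   31.3] yaw -13.63 q [-0.84  0.72  1.72 -0.    0.7   0.97]
```

>>> carry_out(
  motion=[
    [0,0,9,0,0.5],
    [0,0,0,0,0.5],
    [0,0,0,0,1],
    [0,0,0,0,1],
    [0,0,0,0,1],
    [0,0,0,0,1],
  ],
)

```text
t: 35.65
eef_pos: [462.1, -419.2, 22.2]
tcp_rot: [3.141, -0.0, -0.24]
ft_force: [-0.8, 0.1, 2.6]
opening: 0.266
grip_force: 29.9
```

>>> carry_out(
  motion=[
    [0,0,-20,0,1],
    [0,0,-30,0,1],
    [0,0,-30,0,1],
    [0,0,-26,-7,1],
    [0,0,0,-6.7,1],
    [0,0,0,0,1],
    [0,0,0,0,1],
  ],
)

```text
t: 36.35
eef_pos: [461.8, -418.9, 127.3]
tcp_rot: [-3.141, 0.001, -0.004]
ft_force: [-0.4, -0.4, -2.0]
opening: 0.271
grip_force: 29.9
```

```bash
python3 go.py 585.5 200 128 0
```

```text
now [ 121.3 -619.4   -0.7]
after turn [ 123.7 -618.9   -0.7]
turn -0.23 pos [ 461.8 -418.9  127.3] yaw -0.23 q [-0.84  0.59  1.66 -0.    0.89  0.73]
```

>>> carry_out(
  motion=[
    [8.7,-44.2,0,0,1],
    [8.7,-44.2,0,0,1],
    [8.7,-44.2,0,0,1],
    [8.7,-44.2,0,0,1],
    [8.7,-44.2,0,0,1],
    [8.7,-44.2,0,0,1],
    [8.7,-44.2,0,0,1],
    [8.7,-44.2,0,0,1],
    [8.7,-44.2,0,0,1],
    [8.7,-44.2,0,0,1],
    [8.7,-44.2,0,0,1],
    [8.7,-44.2,0,0,1],
  ],
)

```text
t: 37.55
eef_pos: [566.5, 113.1, 127.0]
tcp_rot: [3.141, 0.001, -0.004]
ft_force: [1.3, -0.5, -1.6]
opening: 0.271
grip_force: 29.9
```

>>> carry_out(
  motion=[
    [8.7,-44.2,0,0,1],
    [8.7,-44.2,0,0,1],
    [0,0,25,0,1],
    [0,0,25,0,1],
    [0,0,0,0,1],
    [0,0,0,0,1],
  ],
)

```text
t: 38.15
eef_pos: [584.0, 199.4, 77.4]
tcp_rot: [3.141, 0.001, -0.002]
ft_force: [-0.4, 0.9, -0.6]
opening: 0.271
grip_force: 29.9
```

```bash
python3 go.py 585.2 200 40.2 0; python3 -c "
from h import *
c=wsnap('pics/w10.png')
a=cv2.imread('pics/w10.png'); cv2.imwrite('pics/w10b.png',cv2.resize(a,(800,600)))"
```

```text
now [ 1.2 -0.6 37.2]
after turn [ 1.2 -0.6 37.2]
turn -0.14 pos [584.  199.4  77.4] yaw -0.14 q [ 0.22  0.65  1.71 -0.    0.78  1.8 ]
```

View pics/w10b.png

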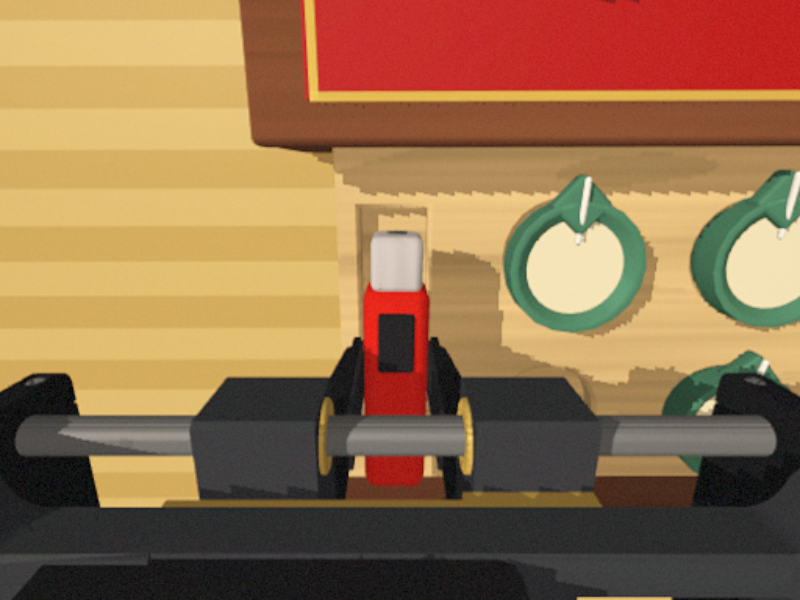

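The lighter is square over the left slot, whose far rim runs (358,206)–(428,207), with the nose at (397,232). I'll lower it.

>>> carry_out(
  motion=[
    [1,-0.6,10,0,1],
    [0,0,8,0,1],
    [0,0,6,0,1],
    [0,0,4,0,1],
    [0,0,4,0,1],
    [0,0,3,0,1],
    [0,0,0,0,1],
  ],
)

```text
t: 38.9
eef_pos: [585.0, 200.2, 42.3]
tcp_rot: [3.141, 0.001, -0.001]
ft_force: [-0.6, -0.0, -0.5]
opening: 0.272
grip_force: 29.9
```

>>> carry_out(
  motion=[
    [0,0,1,0,1],
    [0,0,1,0,1],
    [0,0,0,0,1],
  ],
)

```text
t: 39.2
eef_pos: [585.2, 200.2, 40.7]
tcp_rot: [3.142, -0.0, -0.001]
ft_force: [-0.1, 0.8, -0.6]
opening: 0.271
grip_force: 29.9
```

>>> carry_out(
  motion=[
    [0,0,0.8,0,1],
    [0,0,0,0,1],
    [0,0,0,0,0.5],
    [0,0,0,0,0.5],
    [0,0,-30,0,0.5],
    [0,0,-45,0,0.5],
    [0,0,-45,0,0.5],
    [0,0,-45,0,0.5],
  ],
)

```text
t: 40.0
eef_pos: [584.9, 200.1, 206.6]
tcp_rot: [3.141, 0.0, -0.001]
ft_force: [0.8, 0.7, -0.0]
opening: 0.5
grip_force: 0.0
```

```bash
python3 go.py 440 74 250 0
```

```text
now [-144.8  126.2  -43.4]
after turn [-144.9  126.1  -43.4]
turn -0.03 pos [584.9 200.1 206.6] yaw -0.03 q [ 0.22  0.5   1.6  -0.    1.05  1.79]
```

>>> carry_out(
  motion=[
    [-34,25,-9,0,0.7],
    [-34,25,-9,0,1],
    [-34,25,-9,0,1],
    [-34,25,-9,0,1],
    [-34,26,-9,0,1],
    [0,0,0,0,1],
    [0,0,0,0,1],
  ],
)

```text
t: 40.7
eef_pos: [415.1, 74.0, 250.6]
tcp_rot: [-3.142, -0.002, -0.002]
ft_force: [0.2, 0.5, -0.8]
opening: 0.013
grip_force: 0.0
```

```bash
python3 go.py 412 74 30 0; python3 -c "
from h import *
c=wsnap('pics/w11.png')
a=cv2.imread('pics/w11.png'); cv2.imwrite('pics/w11b.png',cv2.resize(a[:240,90:420],(800,582)))"
```

```text
now [ -3.1   0.  220.6]
after turn [ -3.1   0.  220.6]
turn -0.1 pos [415.1  74.  250.6] yaw -0.1 q [ 0.02  0.16  1.99 -0.    0.99  1.59]
```

View pics/w11b.png

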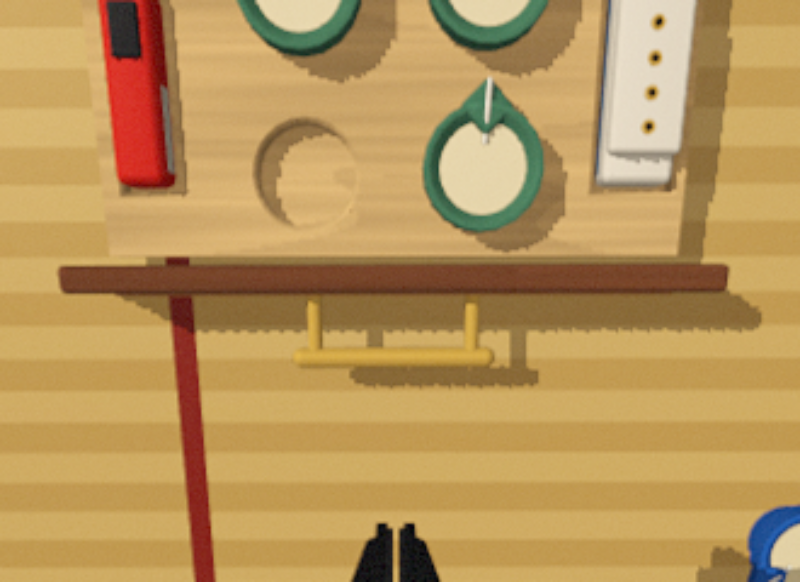

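The lighter at (135,95), the stand at (645,90) and the diyas are all down in their pockets, and the closed fingers line up with the bar at (393,357). I'll descend in front of the bar and push.

>>> carry_out(
  motion=[
    [-2,0,45,0,1],
    [0,0,45,0,1],
    [0,0,45,0,1],
    [0,0,45,0,1],
    [0,0,38,0,1],
    [0,0,0,0,1],
    [0,0,0,0,1],
  ],
)

```text
t: 41.45
eef_pos: [413.3, 74.7, 31.7]
tcp_rot: [3.141, 0.002, 0.0]
ft_force: [0.0, 0.7, -0.2]
opening: 0.005
grip_force: 0.0
```

>>> carry_out(
  motion=[
    [5,0,0,0,1],
    [5,0,0,0,1],
    [5,0,0,0,1],
    [8,0,0,0,1],
    [8,0,0,0,1],
    [8,0,0,0,1],
    [8,0,0,0,1],
    [8,0,0,0,1],
    [8,0,0,0,1],
    [8,0,0,0,1],
  ],
)

```text
t: 42.45
eef_pos: [484.7, 74.3, 31.8]
tcp_rot: [3.141, 0.0, -0.001]
ft_force: [-2.5, 0.5, 1.5]
opening: 0.006
grip_force: 1.0
```

>>> carry_out(
  motion=[
    [8,0,0,0,1],
    [8,0,0,0,1],
    [8,0,0,0,1],
    [8,0,0,0,1],
    [8,0,0,0,1],
    [8,0,0,0,1],
    [8,0,0,0,1],
    [8,0,0,0,1],
    [8,0,0,0,1],
    [6,0,0,0,1],
    [6,0,0,0,1],
    [0,0,0,0,1],
  ],
)

```text
t: 43.65
eef_pos: [569.1, 74.1, 32.0]
tcp_rot: [3.141, -0.001, -0.001]
ft_force: [-0.2, -0.4, -1.0]
opening: 0.003
grip_force: 0.0
```

>>> carry_out(
  motion=[
    [4,0,0,0,1],
    [4,0,0,0,1],
    [4,0,0,0,1],
    [4,0,0,0,1],
    [4,0,0,0,1],
    [4,0,0,0,1],
    [0,0,0,0,1],
  ],
)

```text
t: 44.35
eef_pos: [592.3, 74.2, 31.8]
tcp_rot: [3.142, 0.0, -0.001]
ft_force: [-1.7, -0.0, 0.8]
opening: 0.002
grip_force: 0.8
```

>>> carry_out(
  motion=[
    [3,0,0,0,1],
    [3,0,0,0,1],
    [3,0,0,0,1],
    [3,0,0,0,1],
    [3,0,0,0,1],
    [0,0,0,0,1],
  ],
)

```text
t: 44.95
eef_pos: [604.3, 74.2, 31.8]
tcp_rot: [3.141, 0.007, -0.0]
ft_force: [-15.2, -0.3, 10.7]
opening: 0.007
grip_force: 7.8
```

>>> carry_out(
  motion=[
    [3,0,0,0,1],
    [3,0,0,0,1],
    [0,0,0,0,1],
  ],
)

```text
t: 45.25
eef_pos: [604.7, 74.3, 31.7]
tcp_rot: [3.141, 0.02, 0.0]
ft_force: [-41.0, -2.5, 29.1]
opening: -0.001
grip_force: 21.1
```

It hit a hard stop at about the predicted home position. I'll back away and check.

>>> carry_out(
  motion=[
    [-10,0,0,0,1],
    [-15,0,0,0,1],
    [-30,0,0,0,1],
    [-30,0,-20,0,1],
    [-30,0,-35,0,1],
    [-30,0,-35,0,1],
    [-30,0,-35,0,1],
    [0,0,-35,0,1],
    [0,0,-35,0,1],
    [0,0,-25,0,1],
    [0,0,0,0,1],
    [0,0,0,0,1],
  ],
)

```text
t: 46.45
eef_pos: [438.3, 74.3, 252.1]
tcp_rot: [3.142, -0.002, -0.001]
ft_force: [0.5, -0.5, -0.5]
opening: 0.001
grip_force: 0.0
```

```bash
python3 -c "
from h import *
c=wsnap('pics/w12.png'); print(env.state()['eef_pos'])
a=cv2.imread('pics/w12.png')[:230,60:450]; t=snap('top','pics/t2.png'); b=cv2.imread('pics/t2.png')[75:200,170:300]
import pickle; pickle.dump(t,open('t2.pkl','wb'))
cv2.imwrite('pics/w12b.png',np.hstack([cv2.resize(a,(400,500)),cv2.resize(b,(400,500))]))"
```

```text
[438.0332094   74.3023591  251.40987524]
```

View pics/w12b.png

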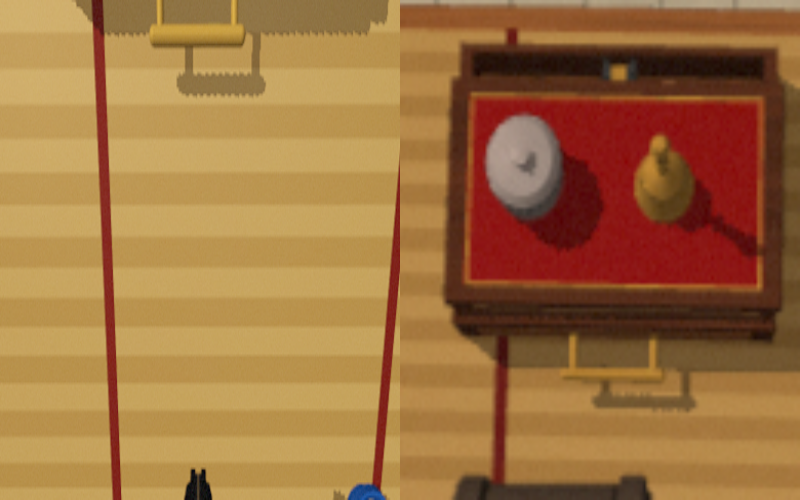

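The panel is closed against the stand, with the bar at (197,35) in the left pane, and the kumkum box and bell are in place. I'll check the bar's position by numbers.

```bash
python3 -c "
from h import *
import pickle; c=pickle.load(open('w.pkl','rb')); t=pickle.load(open('t2.pkl','rb'))
print(ray(c,(252,16.1),36)); print(ray(t,(170+611*130/400,75+374*.25),36))
t0=pickle.load(open('cams0.pkl','rb'))['top']; d=cv2.absdiff(t['color'],t0['color'])[80:140,180:300].max(2); print((d>40).sum())"
```

```text
[620.89219394  75.14651322  36.        ]
[ 625.8048017  -346.02013188   36.        ]
0
```

```bash
python3 -c "
from cell import env
print(env.job_done())"
```

```text
the job is handed in; nothing more can be done
None
```

The job is handed in: all three green diyas, the lighter and the incense stand were seated, and the tray was pushed to a hard stop and stayed home after release. I couldn't see inside after closing. The push peaked at 41 N on the fingertips; the 40 N limit is worded for the arm and gripper body.

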